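Bring the third cell of a colorimeter into the beam and take its reading

ROBOT

A 7-joint arm with a two-finger parallel gripper is mounted at the origin on the work surface. World frame = base frame: x ahead of the robot, y to its left, z up, the work surface at z = 0. Lengths are in m, angles in rad, forces in N, time in s.
With the tool pointing down it reaches from about 0.425 to 0.95 m from the base axis. Payload 4.7 kg.
Tool frame: the origin (TCP) lies on the centre line of the jaws, within the pads' length; the fingertips stand robot.nose_length ahead of it and the grasp point (between the pads) lies 8 mm behind it (robot.nose_length is the distance from the TCP to the fingertips, in m); z points along the fingers, x is the direction in which the jaws open and shut, and the axes are right-handed (so a half turn about z gives the same grasp; the last joint's range is limited). The gripper opens to 85 mm and grips with 20 to 120 N. Pads are 22 mm wide; open, the fingers measure 114 mm over their backs; the gripper's body (76 mm by 85 mm) begins 54 mm behind the grasp point. The pads swing forward as they close: fully open they stand 13 mm farther back than shut.
Start: joints at [1.267, 0.469, -0.049, 1.532, 0.024, 1.141, -0.082], TCP at [0.183, -0.65, 0.209] pointing down, gripper open.
Joint ranges: [-2.59, 2.59], [-0.33, 1.99], [-1.39, 1.29], [0.1, 2.45], [-1.04, 4.18], [0.21, 1.99], [-2.66, 2.66]. Speed limits (rad/s): [2.57, 2.57, 3.14, 3.14, 3.14, 3.14, 3.14].

INTERFACE

Orientations are given as [roll, pitch, yaw] about the fixed x, y, z axes, in that order (R = Rz(yaw) Ry(pitch) Rx(roll)).
In Python, from plant import robot gives the robot as it stands. Calls block until the motion is done:
- robot.goto(position, orientation): joint-space move of the TCP to a pose.
- robot.move_straight(position, vel=0.15, attitude=None, contact_N=None): straight line of the TCP; attitude=None keeps the orientation; vel is the mean speed in m/s. With contact_N (N) it stops when the force on the tool has changed by that much, and returns True; else False.
- robot.move_joints(angles): joint-space move.
- robot.grip(opening, strength=None): opening from 0.0 (shut) to 1.0 (fully open); strength is the grip in N (None keeps the last); returns when the fingers have stopped.
- robot.sleep(seconds).
- robot.inverse_kinematics(position, orientation): joint angles nearest the present ones, or None.
- robot.sense(): the state.
- robot.grab_frame(name): name is "scene" or "top" or "wrist"; returns a dict with "image" (384x512x3 uint8, red, green, blue), "range_z" (384x512 float32, m along the optical axis (not along the pixel's ray), 0 where there is no reading), "fx", "fy", "cx", "cy" (pixels), "R" (3x3) and "t" (3): a world point X has camera coordinates R X + t. Camera axes: x right, y down, z forward; pixel columns grow to the right and rows downward; lengths in m; the calibration is good to about 2 mm. A picture is of the moment at which its call begins.
A pose or a line that the arm cannot do raises robot.IKError and nothing moves.
- robot.close_job(): hands the job in, once; it reports no verdict.
The state is a dict: "t": time; "joint_pos": joint angles; "joint_velocities": joint speeds; "effort": joint torques, N m; "tcp_pos": TCP position; "tcp_rot": TCP orientation; "wrist_force": force on the tool from outside, world axes, zero at the start; "torque": the same for the moment, N m; "opening": opening from 0.0 (shut) to 1.0 (fully open).
Only numpy, scipy, OpenCV 4.12 (cv2) and the standard library are available. Lean on these libraries where they do the work, as an engineer would, in place of code of your own. Each camera call takes 0.05 s, during which the arm holds its last target. There are 200 camera calls.

TASK

Read the third cell in the colorimeter: with a fingertip, push the cell-changer lever along its slot, on through the click at the middle position, until it sits fully home at the left-hand, three-dot end, and then press the long bar key right down and let it come back up. Only push and press, gently: do not pinch the lever or force it against its stop, do not press the bar key before the lever is home, and leave the round key and everything standing around alone.

Things in the scene. Friction and masses are not known exactly. Their poses are not given: they have to be found in the camera images.
- colorimeter: Bench colorimeter, off-white with dark trim, 250 mm deep (x), 340 wide (y), fixed to the table. Origin: centre of its underside. Front (own -x) towards the robot, own +y its left seen from the robot. Flat deck 90 mm above the table. Right rear: display housing, own x above 0, y -155 to -40 mm, 122 mm high. The lever's slot runs along own x = -65 mm; the two keys are at right front.
- changer_lever (a joint): Travel of the cell-changer lever in m, growing towards the colorimeter's own +y. 0 = rest (one dot, own y +20 mm), 0.024 = first detent, a click (two dots, y +44), 0.048 = second stop, hard end (three dots, y +68). 1 N friction, about 10 N over each hump (tops at 0.0125 and 0.037): short of a hump it springs back, past it it snaps into the next position.
- lever_grip (a point): Centre of the top face of the lever's grip, an upright black block 16 mm (colorimeter x) by 12 mm (y, the sliding direction) by 26 mm high on a thin steel stem; top 130 mm above the table, underside 14 mm above the deck. Moves with the lever. Bare deck along the slot: 90 mm from rest to the bar key, 50 mm from home to a cuvette. Keep below 30 N on the stop.
- well_lid (a point): Centre of the top of the shut, immovable dark sample-well lid on the deck behind the slot, 116 mm above the table. It covers own x -15 to +110 mm (a small lip to -23) and y -25 to +125 mm of the colorimeter.
- read_key (a joint): Depth of the long bar key in m: 0 = up, 0.005 = fully down. A spring returns it; it starts to move at 2.4 N and is fully down at 5.4 N.
- read_key_top (a point): Centre of the top face of the long off-white bar key, 22 mm (colorimeter x) by 50 mm (colorimeter y), which stands 9 mm proud of the deck (99 mm above the table); at own x = -85, y = -105 mm of the colorimeter. Pressed straight down.
- zero_key (a joint): Depth of the small round key in m: 0 = up, 0.005 = fully down; springs like the bar key. It must not be pressed.
- zero_key_top (a point): Centre of the top face of the small round off-white key, 20 mm in diameter, 9 mm proud of the deck, behind the right half of the bar key (own x = -37, y = -140 mm of the colorimeter). Leave alone.
- cuvette: Bystander: loose glass cuvette, 12.5 mm square, 48 mm high, standing on the colorimeter's deck at its left front (about own x = -85, y = +140 mm). Origin at the centre of its underside.
- cuvette_rack: Bystander: white rack with five glass cuvettes, 110 x 50 mm, 54 mm high, on the table to the right of the colorimeter. Origin: centre of its underside.
- reagent_bottle: Bystander: amber glass bottle, 54 mm in diameter, 105 mm high, on the table to the left of the colorimeter. Origin: centre of its underside.
- beaker: Bystander: small glass beaker, 68 mm in diameter, 85 mm high, on the table to the left of the colorimeter. Origin: centre of its underside.
- ph_probe: Bystander: blue and black electrode, 170 mm long, 21 mm thick, lying on the table in front of the colorimeter. Origin: under its middle, own x along its length.
- sensor_box: Bystander: white and green sensor box, 62 x 92 x 24 mm with a short metal socket, lying to the right of the colorimeter. Origin: centre of its underside.

How it is judged:
On the way, in this order (a step that is already met when the one before it is completed fails the run):
1. the lever is pushed past its first detent to the second stop (value of joint changer_lever above 0.045 m), for 0.2 s.
2. with the lever home, the long bar key is pressed down (value of joint read_key above 0.004 m and value of joint changer_lever above 0.045 m), for 0.05 s.
At the end, for the whole second after the job is handed in: The lever rests at its second stop (travel above 45 of 48 mm), the bar key has been pressed at least 4 of its 5 mm after that and is back up (within 1 mm), and the round key is up (value of joint changer_lever above 0.045 m and value of joint each of read_key, zero_key below 0.001 m); the robot touches nothing.
It fails at once if the bar key is pressed (over 2 mm) while the lever is not at its second stop (value of joint read_key above 0.002 m and value of joint changer_lever below 0.045 m).
It fails at once if the round key is pressed (over 2 mm) (value of joint zero_key above 0.002 m).
It fails at once if the lever is pinched or forced (over 40 N) (contact force between the fingers and changer_lever above 40 N).
It fails at once if a bystander is moved more than 15 mm, or lifted (distance of any of cuvette, cuvette_rack, reagent_bottle, beaker, ph_probe, sensor_box from where it was at the start of the episode above 0.015 m).
It also fails if it takes over 45 s, if anything falls off the work surface, if the arm or the gripper's body presses on something with over 40 N, if the wrist force passes 120 N, or if a joint passes its speed limit or range.

## Working session

There is one attempt and no reset: what is moved stays moved. The work goes in short steps, each a Python script; the robot and the scene stay as the last script left them, time stands still between calls to the robot, and variables do not carry over. Pictures are saved under pics/ and viewed, about 8 in all and at most 12, crops included, and the job is handed in when it is done.

```bash
ls; mkdir -p pics; python3 - <<'E'
from plant import robot
import cv2,numpy as np
print(robot.nose_length, robot.sense())
for n in("scene","top"):
    f=robot.grab_frame(n); cv2.imwrite(f"pics/{n}0.png",f["image"][...,::-1]); np.savez(f"{n}0.npz",**f)
    print(n,f["fx"],f["fy"],f["cx"],f["cy"],f["R"],f["t"],-f["R"].T@f["t"])
E
```

```text
pics
0.011 {'t': 0.0, 'joint_pos': array([ 1.26708855,  0.46947657, -0.04862223,  1.53373058,  0.02409381,
        1.14099129, -0.08230254]), 'joint_velocities': array([-0.00143441, -0.00097521, -0.00068295, -0.00048105, -0.00010934,
       -0.00205523,  0.00094954]), 'effort': array([ 8.64632493e-04, -5.10308218e+01, -4.62377036e-02, -2.37711740e+01,
        1.06447411e-02,  7.52068270e-03, -1.35091170e-05]), 'tcp_pos': array([ 0.1830191 , -0.64904113,  0.20752235]), 'tcp_rot': array([ 3.14153546e+00,  2.01951687e-03, -1.29593694e+00]), 'wrist_force': array([-0.38319728, -0.27104698, -0.35447058]), 'torque': array([ 0.04223701, -0.0090965 , -0.06550304]), 'opening': 0.9995803621394317}
scene 393.80218264814744 393.80218264814744 257.71066630936957 194.04424114867476 [[-0.90032208  0.43516515 -0.00717207]
 [ 0.22696656  0.45538744 -0.86087656]
 [-0.37135741 -0.776694   -0.50876331]] [ 0.53175827 -0.04326657  1.1528352 ] [0.91668767 0.68370056 0.55308688]
top 373.43158244392146 373.43158244392146 253.48051330182145 191.86170323515765 [[-0.02610325 -0.99902182 -0.03569333]
 [-0.99649843  0.02884126 -0.07847967]
 [ 0.07943234  0.03351978 -0.99627653]] [0.0613175  0.58903677 0.99866683] [0.50924836 0.01079387 1.04336437]
```

View pics/top0.png

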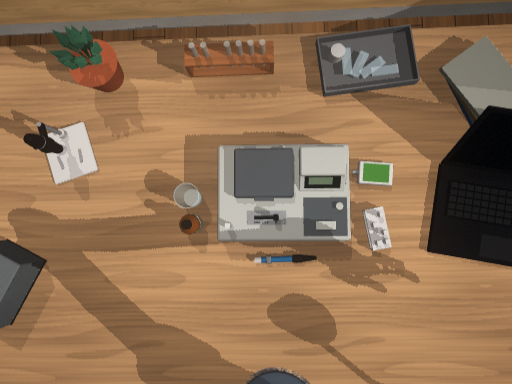

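View pics/scene0.png

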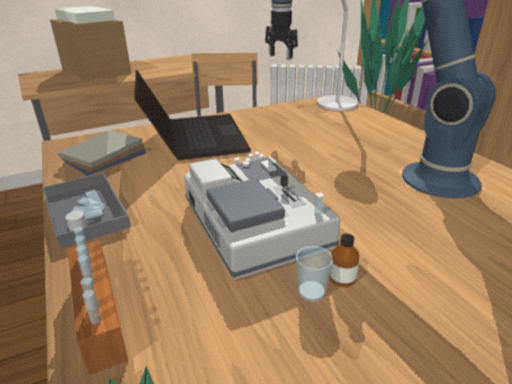

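The top view shows the colorimeter at about (284,193), the lever near (265,217), the bar key at (326,225) and the lid at (264,173). Next I measure these.

```bash
cat > h.py <<'E'
import numpy as np,cv2
def cloud(f):
    v,u=np.mgrid[:384,:512]; z=f["range_z"]
    P=np.stack([(u-f["cx"])/f["fx"]*z,(v-f["cy"])/f["fy"]*z,z],-1)-f["t"]
    return P@f["R"]
def ray(f,u,v,h):
    d=f["R"].T@np.array([(u-f["cx"])/f["fx"],(v-f["cy"])/f["fy"],1]); c=-f["R"].T@f["t"]
    return c+d*(h-c[2])/d[2]
E
python3 - <<'E'
from h import *
f=dict(np.load("top0.npz")); P=cloud(f); Z=P[...,2]
box=np.zeros((384,512),bool); box[135:250,210:358]=1
print("table z",np.median(Z[255:300,200:350]),"deck z",np.median(Z[205:212,225:240]))
m=box&(Z>.06)&(Z<.16)
n,l,s,c=cv2.connectedComponentsWithStats(m.astype(np.uint8)); i=1+s[1:,4].argmax()
q=P[(l==i)&(Z<.15)][:,:2].astype(np.float32)
print("body",cv2.minAreaRect(q),len(q))
lid=box&(Z>.108)&(Z<.128); n,l,s,c=cv2.connectedComponentsWithStats(lid.astype(np.uint8))
for i in range(1,n):
    if s[i,4]>15: print("hi",s[i],c[i],cv2.minAreaRect(P[l==i][:,:2].astype(np.float32)),np.median(Z[l==i]))
g=f["image"].astype(int).max(-1)
for nm,mm in (("dark",(g<35)),("light",(g>165))):
    n,l,s,c=cv2.connectedComponentsWithStats((mm&box).astype(np.uint8))
    for i in range(1,n):
        if s[i,4]>10: print(nm,s[i],c[i].round(1),"z",np.median(Z[l==i]).round(3),ray(f,*c[i],.13 if nm=="dark" else .099).round(4))
np.set_printoptions(linewidth=220)
print((Z[205:228,245:290]*1000).astype(int))
cv2.imwrite("pics/crop.png",cv2.resize(f["image"][190:250,210:358,::-1],None,fx=5,fy=5,interpolation=cv2.INTER_CUBIC))
E
```

```text
table z -5.328538025350823e-05 deck z 0.08998083848698474
body ((0.584953784942627, -0.03381383419036865), (0.3382991850376129, 0.24987012147903442), 88.7661361694336) 12716
hi [ 299  146   47   36 1566] [322.1091954  162.49489144] ((0.6494877338409424, -0.1307600438594818), (0.11417452245950699, 0.08726346492767334), 88.66205596923828) 0.12131731461509498
hi [ 234  148   60   53 2979] [263.31789191 172.66163142] ((0.6283085942268372, 0.01626526191830635), (0.1491364687681198, 0.13224497437477112), 88.11775207519531) 0.11560435189050229
dark [305 185   6   3  11] [306.9 186.2] z 0.099 [ 0.5922 -0.0895  0.13  ]
light [ 219  135  139  107 4640] [297.6 184.8] z 0.09 [ 0.5992 -0.0697  0.099 ]
light [336 203   7   7  37] [339.2 205.6] z 0.1 [ 0.5437 -0.1717  0.099 ]
light [319 221  17   8  89] [329.  223.6] z 0.099 [ 0.4994 -0.1445  0.099 ]
light [210 243  65   7 240] [233.7 247.2] z -0.0 [0.4464 0.0958 0.099 ]
light [352 243   6   7  34] [354.7 245.6] z -0.001 [ 0.4433 -0.2057  0.099 ]
[[92 90 88 ... 90 92 89]
 [87 92 88 ... 87 91 89]
 [90 90 90 ... 89 88 88]
 ...
 [89 90 90 ... 89 89 89]
 [90 90 88 ... 90 87 90]
 [91 90 87 ... 91 87 89]]
```

View pics/crop.png

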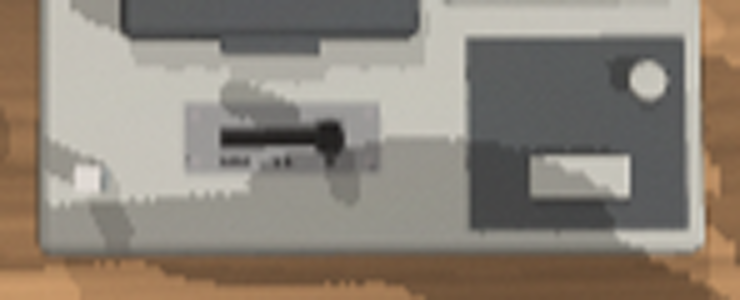

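```bash
python3 - <<'E'
from h import *
f=dict(np.load("top0.npz")); P=cloud(f); Z=P[...,2]
for yaw in(-.0215,0,.0215):
    c,s=np.cos(yaw),np.sin(yaw);R=np.array([[c,-s],[s,c]]);C=np.array([.585,-.0338])
    print(yaw,[(n,(C+R@np.array(p)).round(4)) for n,p in dict(lever=(-.065,.02),bar=(-.085,-.105),zero=(-.037,-.14),lid=(.0475,.05),cuv=(-.085,.14)).items()])
print("bar",ray(f,325.5,225,.099),"zero",ray(f,339.2,205.6,.099),"cuv",ray(f,227.2,225.5,.138))
z=np.argwhere(Z[208:226,240:300]>.11)+[208,240]; print(z.mean(0),z.min(0),z.max(0),P[z[:,0],z[:,1]].mean(0), Z[z[:,0],z[:,1]].round(3))
print("lever ray",ray(f,z[:,1].mean(),z[:,0].mean(),.13))
sc=dict(np.load("scene0.npz"));Q=cloud(sc)
k=(abs(Q[...,0]-.52)<.04)&(abs(Q[...,1]+.013)<.05)&(Q[...,2]>.106)&(Q[...,2]<.14); print("scene lever",Q[k].mean(0),Q[k].min(0),Q[k].max(0),k.sum())
E
```

```text
-0.0215 [('lever', array([ 0.5204, -0.0124])), ('bar', array([ 0.4978, -0.1369])), ('zero', array([ 0.545, -0.173])), ('lid', array([0.6336, 0.0152])), ('cuv', array([0.503, 0.108]))]
0 [('lever', array([ 0.52  , -0.0138])), ('bar', array([ 0.5   , -0.1388])), ('zero', array([ 0.548 , -0.1738])), ('lid', array([0.6325, 0.0162])), ('cuv', array([0.5   , 0.1062]))]
0.0215 [('lever', array([ 0.5196, -0.0152])), ('bar', array([ 0.5023, -0.1406])), ('zero', array([ 0.551 , -0.1746])), ('lid', array([0.6314, 0.0172])), ('cuv', array([0.497 , 0.1043]))]
bar [ 0.4961307  -0.13560269  0.099     ] zero [ 0.54372837 -0.17176854  0.099     ] cuv [0.50156453 0.10706666 0.138     ]
[216.89473684 274.68421053] [213 254] [220 291] [ 0.51835773 -0.00777935  0.20004383] [1.043 0.123 0.131 0.132 0.13  0.128 1.043 0.127 0.129 0.128 0.129 0.132
 0.126 0.127 0.132 0.13  0.128 0.125 0.126 0.127 0.129 0.13  0.124 0.131
 0.128 0.13  0.129 0.126 0.13  0.131 0.129 0.131 1.043 0.123 0.122 0.123
 0.122 0.12 ]
lever ray [ 0.51939601 -0.0085662   0.13      ]
scene lever [ 0.5212727  -0.00566116  0.1195732 ] [ 0.51249911 -0.01348005  0.10632575] [ 5.27621619e-01 -3.57274691e-04  1.30432823e-01] 82
```

All points agree: yaw is about -0.02, the lever is at (0.520,-0.012) and the bar at about (0.497,-0.136). I'll move above the start point behind the lever with the jaws shut.

```bash
cat >> h.py <<'E'
YAW=-.0215; C=np.array([.585,-.0338])
def W(x,y,z):
    c,s=np.cos(YAW),np.sin(YAW); return [C[0]+c*x-s*y, C[1]+s*x+c*y, z]
O=[np.pi,0,YAW]
def st(robot):
    s=robot.sense(); c,n=np.cos(YAW),np.sin(YAW); d=s["tcp_pos"][:2]-C
    print("t",round(s["t"],2),"own",(1000*np.array([c*d[0]+n*d[1],-n*d[0]+c*d[1],s["tcp_pos"][2]])).round(1),"F",s["wrist_force"].round(1),"rot",s["tcp_rot"].round(3),"op",round(s["opening"],3))
E
python3 - <<'E'
from plant import robot
from h import *
p=robot.sense()["tcp_pos"]
robot.move_straight([p[0],p[1],.30],vel=.2)
robot.grip(0.0,20)
robot.goto(W(-.065,-.018,.22),O); st(robot)
robot.move_straight(W(-.065,-.018,.16),vel=.1); st(robot)
for n in("top","scene"):
    f=robot.grab_frame(n); np.savez(f"{n}1.npz",**f)
    im=f["image"][180:250,210:358,::-1] if n=="top" else f["image"][130:260,180:350,::-1]
    cv2.imwrite(f"pics/{n}1.png",cv2.resize(im,None,fx=4,fy=4,interpolation=cv2.INTER_CUBIC))
E
```

```text
t 3.93 own [-64.8 -19.3 220. ] F [-0.5 -0.9  0.2] rot [ 3.141 -0.    -0.024] op -0.0
t 4.68 own [-64.5 -17.9 160.4] F [ 0.   0.6 -0.1] rot [-3.141e+00 -1.000e-03 -2.100e-02] op -0.005
```

View pics/scene1.png

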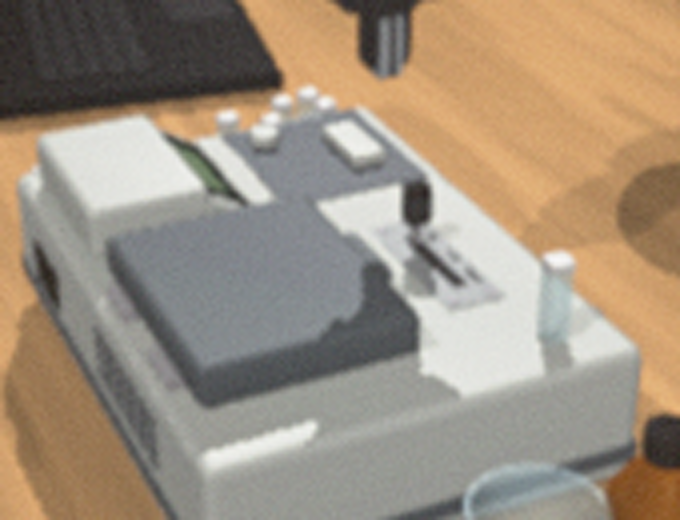

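```bash
python3 - <<'E'
from h import *
f=dict(np.load("scene1.npz"));P=cloud(f)
for p in (W(-.065,-.018,.149),W(-.065,.02,.13)):
    c=f["R"]@p+f["t"]; u=f["fx"]*c[0]/c[2]+f["cx"],f["fy"]*c[1]/c[2]+f["cy"]; print(p,(u[0]-180)*4,(u[1]-130)*4)
print(P[144:149,270:282].reshape(-1,3)[::8].round(3))
E
```

```text
[np.float64(0.5196280523607415), np.float64(-0.0503984475734946), 0.149] 380.6710795819515 125.56480680864979
[np.float64(0.5204449894191546), np.float64(-0.01240722998518096), 0.13] 410.021014293867 181.68320086925303
[[ 0.533 -0.051  0.195]
 [ 0.52  -0.037  0.198]
 [ 0.527 -0.044  0.194]
 [ 0.534 -0.051  0.191]
 [ 0.52  -0.037  0.193]
 [ 0.529 -0.039  0.192]
 [ 0.339 -0.424 -0.001]
 [ 0.519 -0.038  0.188]]
```

View pics/top1.png

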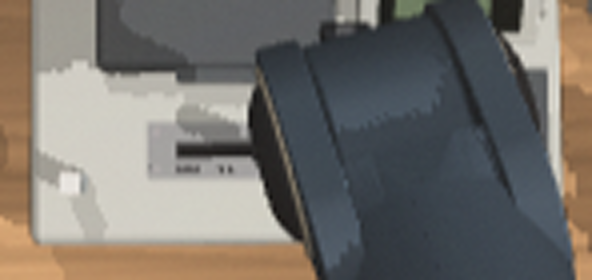

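```bash
python3 - <<'E'
from plant import robot
from h import *
st(robot); print(robot.sense()["tcp_pos"])
f=robot.grab_frame("scene");P=cloud(f)
k=(abs(P[...,0]-.52)<.04)&(abs(P[...,1]+.05)<.04)&(P[...,2]>.10)
for lo in np.arange(.1,.26,.01):
    q=P[k&(P[...,2]>=lo)&(P[...,2]<lo+.01)]
    if len(q): print(lo.round(2),len(q),q.min(0).round(3),q.max(0).round(3))
w=robot.grab_frame("wrist"); print(w["R"],-w["R"].T@w["t"])
cv2.imwrite("pics/w2.png",w["image"][...,::-1])
E
```

```text
t 4.78 own [-64.3 -17.9 160.8] F [-0.4 -0.6  0.1] rot [ 3.141e+00 -2.000e-03 -2.200e-02] op -0.002
[ 0.5202893  -0.05034023  0.1607824 ]
0.1 2 [ 0.526 -0.013  0.107] [ 0.527 -0.011  0.109]
0.11 4 [ 0.526 -0.014  0.112] [ 0.527 -0.012  0.12 ]
0.12 4 [ 0.514 -0.015  0.123] [ 0.528 -0.011  0.13 ]
0.18 15 [ 0.517 -0.058  0.183] [ 0.529 -0.035  0.19 ]
0.19 53 [ 0.507 -0.054  0.19 ] [ 0.535 -0.035  0.2  ]
0.2 60 [ 0.507 -0.055  0.2  ] [ 0.536 -0.035  0.21 ]
0.21 55 [ 0.507 -0.056  0.21 ] [ 0.535 -0.035  0.22 ]
0.22 57 [ 0.498 -0.049  0.22 ] [ 0.551 -0.034  0.23 ]
0.23 145 [ 0.486 -0.06   0.23 ] [ 0.559 -0.035  0.24 ]
0.24 128 [ 0.48  -0.066  0.24 ] [ 0.56  -0.031  0.25 ]
0.25 122 [ 0.48  -0.065  0.25 ] [ 0.56  -0.029  0.26 ]
[[ 9.99758798e-01 -2.19420421e-02  9.44756078e-04]
 [-2.12672429e-02 -9.56482339e-01  2.91014157e-01]
 [-5.48180238e-03 -2.90964056e-01 -9.56718280e-01]] [0.52124885 0.02481337 0.32655223]
```

View pics/w2.png

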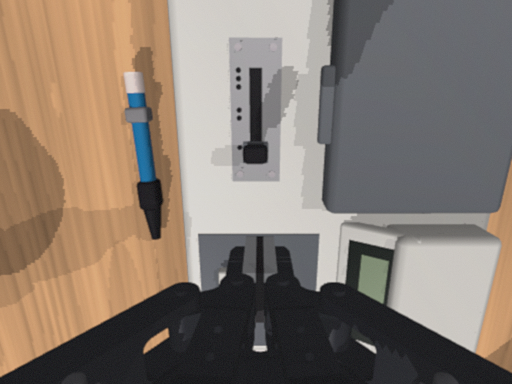

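The wrist view puts the lever (255,152) straight ahead of the shut fingertips at about (258,236), with a clear path between them. Depth puts the tips at z≈0.186 instead of the expected 0.149. I'll descend with a force guard and measure again.

```bash
cat >> h.py <<'E'
def tip(f,cx,cy):
    P=cloud(f); k=(abs(P[...,0]-cx)<.025)&(P[...,1]>cy-.02)&(P[...,1]<cy+.02)&(P[...,2]>.094)
    z=np.sort(P[k][:,2]); return z[:5].round(3), k.sum()
E
python3 - <<'E'
from plant import robot
from h import *
s0=dict(np.load("scene0.npz"));P=cloud(s0)
k=(abs(P[...,0]-.183)<.1)&(abs(P[...,1]+.65)<.1)&(P[...,2]>.1);print("start tips z",np.sort(P[k][:,2])[:6])
print(robot.move_straight(W(-.065,-.018,.125),vel=.06,contact_N=4)); st(robot)
f=robot.grab_frame("scene"); print(tip(f,*robot.sense()["tcp_pos"][:2]))
cv2.imwrite("pics/s3.png",cv2.resize(f["image"][130:260,180:350,::-1],None,fx=4,fy=4,interpolation=cv2.INTER_CUBIC))
E
```

```text
start tips z [0.24381173 0.24390183 0.24440078 0.24476079 0.2450344  0.24559156]
False
t 5.62 own [-64.8 -17.9 125. ] F [-0.9 -0.7  0.1] rot [-3.141 -0.    -0.021] op 0.001
(array([0.148, 0.148, 0.148, 0.149, 0.149]), np.int64(882))
```

View pics/s3.png

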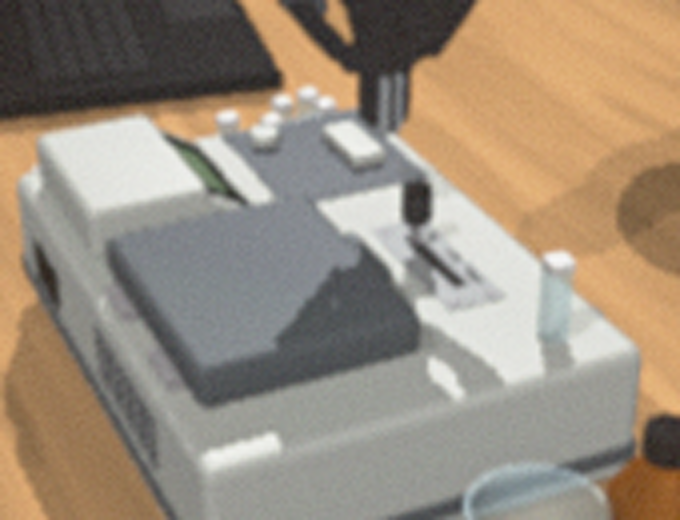

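The picture shows the tips at about (385,125) in the crop, well above the deck. Depth gives z≈0.149 with the TCP at 0.125, so they really sit about 24 mm above the reported TCP, not 11 mm below. I'll use the measured offset, descend guarded to tips at about 0.108, and check.

```bash
python3 - <<'E'
from plant import robot
from h import *
print(robot.move_straight(W(-.065,-.018,.084),vel=.05,contact_N=3)); st(robot)
f=robot.grab_frame("scene"); print(tip(f,robot.sense()["tcp_pos"][0],-.055))
print(robot.move_straight(W(-.065,.012,.084),vel=.03,contact_N=3)); st(robot)
f=robot.grab_frame("scene")
cv2.imwrite("pics/s4.png",cv2.resize(f["image"][130:260,180:350,::-1],None,fx=4,fy=4,interpolation=cv2.INTER_CUBIC))
E
```

```text
False
t 6.63 own [-64.7 -17.9  84.3] F [-0.6 -0.5  0.7] rot [-3.142e+00 -1.000e-03 -2.100e-02] op -0.002
(array([0.109, 0.109, 0.109, 0.11 , 0.111]), np.int64(1034))
True
t 7.48 own [-65.3   7.1  83.7] F [ 0.5 -0.3 -0. ] rot [ 3.14e+00  1.00e-03 -2.00e-02] op 0.0
```

View pics/s4.png

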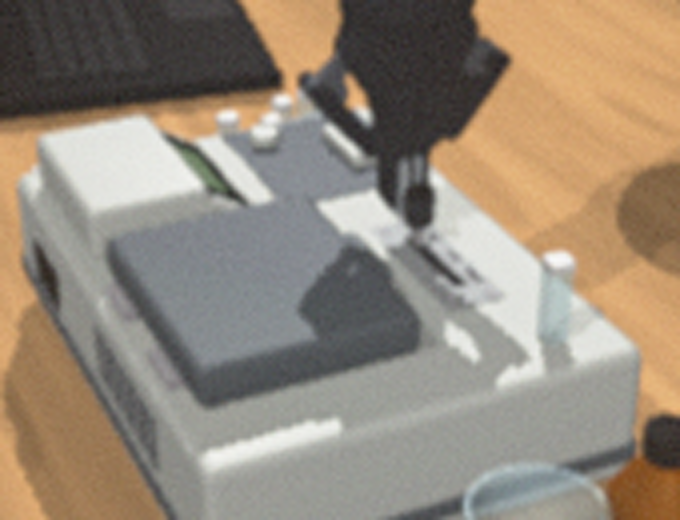

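The finger is right behind the grip, at crop (418,200), and contact came at own y≈7 where I expected 3–5. Now I push through, guarded below 30 N.

```bash
python3 - <<'E'
from plant import robot
from h import *
for y in (.030,.046,.052):
    print(y,robot.move_straight(W(-.065,y,.084),vel=.03,contact_N=18)); st(robot)
f=robot.grab_frame("scene")
P=cloud(f);k=(P[...,2]>.105)&(P[...,2]<.135)&(abs(P[...,0]-.52)<.012)&(P[...,1]>-.02)&(P[...,1]<.07);print("lever/finger max y",np.sort(P[k][:,1])[-8:])
print("expected grip +y face",W(-.065,.074,.12))
cv2.imwrite("pics/s5.png",cv2.resize(f["image"][130:260,180:350,::-1],None,fx=4,fy=4,interpolation=cv2.INTER_CUBIC))
E
```

```text
0.03 False
t 8.46 own [-64.8  30.7  84.1] F [-0.   0.2 -0. ] rot [ 3.141e+00  1.000e-03 -2.000e-02] op 0.003
0.046 False
t 9.14 own [-64.7  43.4  84.2] F [-1.  -5.7  2.7] rot [ 3.137e+00  2.000e-03 -2.300e-02] op 0.002
0.052 False
t 9.49 own [-64.7  51.8  84.2] F [ 0.6 -2.6  1.6] rot [ 3.14e+00  1.00e-03 -2.10e-02] op 0.002
lever/finger max y [0.04501973 0.0451209  0.04515709 0.04532239 0.04532804 0.04564892
 0.04569145 0.04571165]
expected grip +y face [np.float64(0.5216058999758468), np.float64(0.04158028974558052), 0.12]
```

View pics/s5.png

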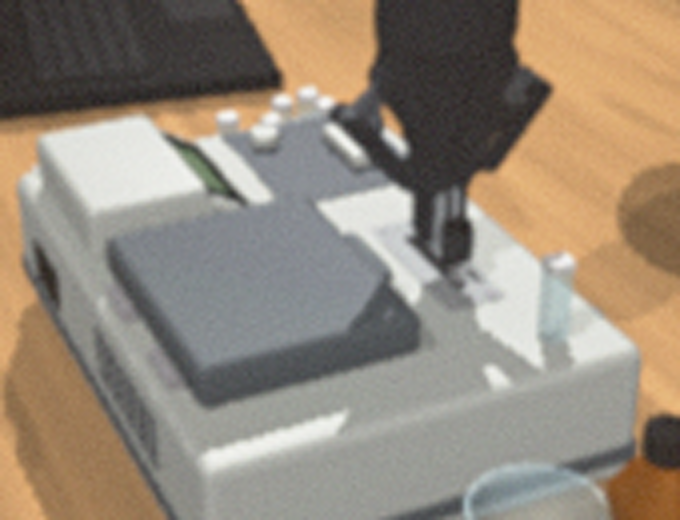

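The grip is near the slot's end at crop (458,240). I'll compare travel with the first frame, then feel gently for the stop.

```bash
cat >> h.py <<'E'
def face(f):
    P=cloud(f);k=(P[...,2]>.106)&(P[...,2]<.135)&(abs(P[...,0]-.521)<.012)&(P[...,1]>-.03)&(P[...,1]<.07)
    y=np.sort(P[k][:,1]); return np.median(y[-16:]).round(4)
E
python3 - <<'E'
from plant import robot
from h import *
robot.sleep(.2); st(robot)
f0=dict(np.load("scene0.npz")); print("face start",face(f0),"now",face(robot.grab_frame("scene")))
print(robot.move_straight(W(-.065,.058,.084),vel=.015,contact_N=8)); st(robot)
print("face",face(robot.grab_frame("scene")))
s=robot.sense()["tcp_pos"]
# back off along the slot, then up
robot.move_straight(W(-.065,.030,.084),vel=.05); st(robot)
robot.move_straight(W(-.065,.025,.16),vel=.12)
f=robot.grab_frame("scene"); print("face after release",face(f))
w=robot.grab_frame("wrist")
cv2.imwrite("pics/s6.png",np.hstack([cv2.resize(f["image"][150:230,240:340,::-1],None,fx=4,fy=4),w["image"][:320:,100:450,::-1]]))
E
```

```text
t 9.74 own [-64.7  51.8  84.2] F [-0.5 -3.6  2.2] rot [ 3.14e+00  1.00e-03 -2.10e-02] op -0.002
face start -0.0024 now 0.045
True
t 10.08 own [-65.   51.5  83.9] F [0.1 0.6 0.1] rot [ 3.136e+00  3.000e-03 -2.200e-02] op 0.002
face 0.0447
t 10.68 own [-65.   29.7  84. ] F [ 0.   0.2 -0.5] rot [ 3.134e+00  3.000e-03 -2.400e-02] op -0.002
face after release 0.0449
```

View pics/s6.png

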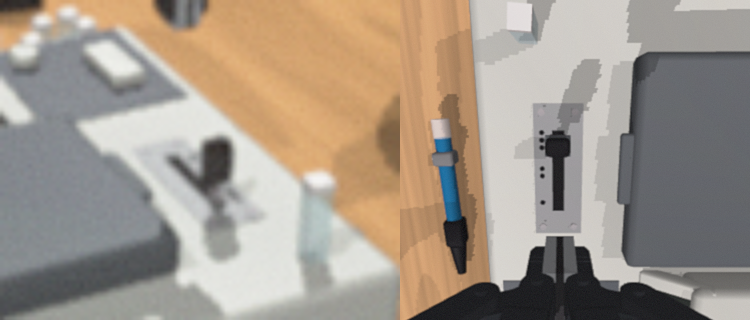

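After release, the wrist view shows the grip at the three-dot end, and the measured travel is 47.3 mm. The stop was felt at 8 N, so the lever is home. Next, the bar key.

```bash
python3 - <<'E'
from plant import robot
from h import *
x,y=-.0855,-.1045
robot.move_straight(W(x,y,.16),vel=.12); st(robot)
robot.move_straight(W(x,y,.083),vel=.08,contact_N=6); st(robot)
f=robot.grab_frame("scene"); P=robot.sense()["tcp_pos"]
print("tip",tip(f,P[0],P[1]))
cv2.imwrite("pics/s7.png",cv2.resize(f["image"][120:250,180:350,::-1],None,fx=4,fy=4,interpolation=cv2.INTER_CUBIC))
E
```

```text
t 12.81 own [ -85.3 -103.5  160.1] F [ 0.3  1.1 -0.6] rot [ 3.135e+00  2.000e-03 -2.200e-02] op -0.0
t 13.92 own [ -85.  -104.5   83.5] F [-0.2  0.2 -0.6] rot [ 3.134e+00  2.000e-03 -2.300e-02] op -0.001
tip (array([0.094, 0.095, 0.096, 0.096, 0.096]), np.int64(950))
```

View pics/s7.png

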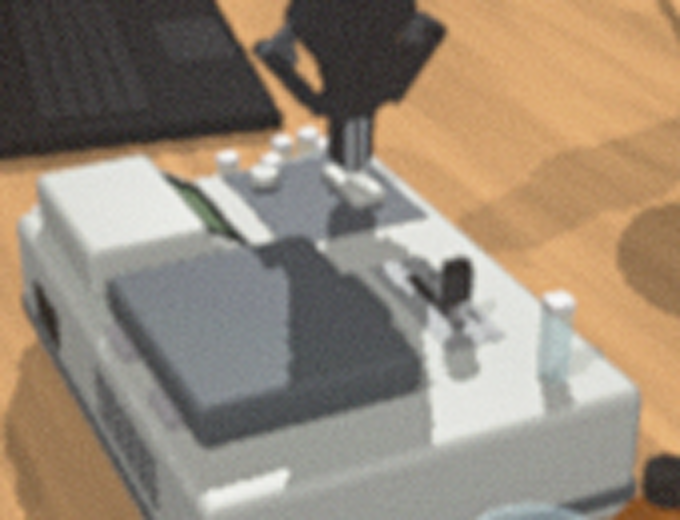

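The tips sit at crop (350,165), just above the bar key's centre, and the lever is still home. Pressing now.

```bash
python3 - <<'E'
from plant import robot
from h import *
x,y=-.0855,-.1045
hit=False
for z in (.079,.077,.075,.074,.073,.072,.071,.070,.069,.068,.067,.066,.065,.064):
    hit=robot.move_straight(W(x,y,z),vel=.015,contact_N=12); robot.sleep(.1)
    F=np.mean([robot.sense()["wrist_force"][2] for _ in range(3)]); zz=robot.sense()["tcp_pos"][2]
    print(z,hit,zz.round(4),F.round(1))
    if hit or F>9: break
robot.sleep(.15); st(robot)
E
```

```text
0.079 False 0.079 0.2
0.077 False 0.077 -0.2
0.075 False 0.0753 2.6
0.074 False 0.0741 2.6
0.073 False 0.0731 3.6
0.072 False 0.0721 5.7
0.071 False 0.0714 6.1
0.07 False 0.0713 14.8
t 17.15 own [ -85.2 -104.5   71.3] F [-2.4 -0.1 14.7] rot [ 3.133e+00  2.000e-03 -2.300e-02] op -0.001
```

The key bottomed out: contact at about 0.076, bottom at 0.0713, and the force rose only after about 5.4 N. Now I release, retreat and verify.

```bash
python3 - <<'E'
from plant import robot
from h import *
robot.move_straight(W(-.0855,-.1045,.085),vel=.04)
robot.move_straight(W(-.0855,-.1045,.25),vel=.15)
robot.goto(W(-.12,-.30,.30),O); st(robot)
f=robot.grab_frame("scene"); t=robot.grab_frame("top"); P=cloud(f)
print("lever face",face(f))
for n,p in (("bar",W(-.085,-.105,0)),("zero",W(-.037,-.14,0))):
    q=P[(abs(P[...,0]-p[0])<.006)&(abs(P[...,1]-p[1])<.006)&(P[...,2]>.08)&(P[...,2]<.12)]; print(n,np.median(q[:,2]).round(4),len(q))
cv2.imwrite("pics/t8.png",cv2.resize(t["image"][130:270,170:400,::-1],None,fx=3,fy=3,interpolation=cv2.INTER_CUBIC))
E
```

```text
t 19.76 own [-119.5 -297.8  299.3] F [0.2 1.7 0.1] rot [-3.14e+00  1.00e-03 -1.90e-02] op -0.002
lever face 0.0445
bar 0.0986 8
zero 0.0979 7
```

View pics/t8.png

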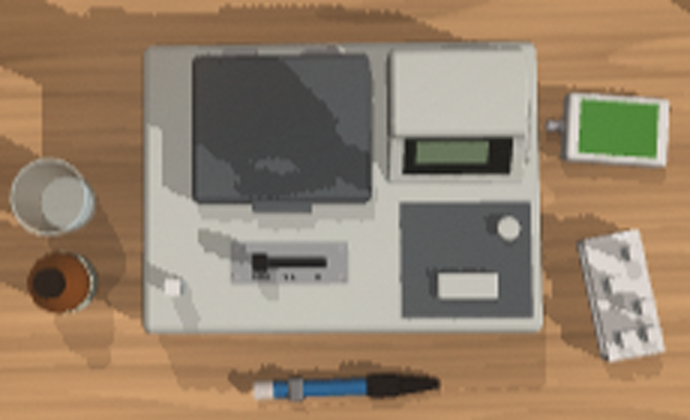

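The lever is at the three-dot end (crop 260,263), the bar key (468,285) is up, and the bystanders look unmoved.

```bash
python3 -c "
from plant import robot
robot.sleep(.3); robot.close_job(); print(robot.sense()['t'])"
```

```text
the job is handed in; nothing more can be done
the job is handed in; nothing more can be done
```

I pushed the lever with the shut fingertips through the middle click to the three-dot end. I then pressed the bar key right down, let it come back up, moved clear and handed the job in at about 20 s of the 45 s allowed.

**Last checks before handing in:**
- **Lever:** the camera measured about 47 mm of travel. The stop was felt at the 8 N guard, and the lever was still home after release and after the key press.
- **Bar key:** it went down about 5 mm, with the force climbing from about 6 to 15 N at the bottom. Afterwards its top measured 98.6 mm against a nominal 99 mm, so it is up.
- **Round key:** its top measured 97.9 mm against 99 mm. That is from only 7 noisy depth pixels. I never touched it, so I read it as up.
- **Bystanders:** they looked unmoved in the last top view, though I did not measure them. The arm was well clear of everything.

**Disagreements:**
- **Fingertip position:** the tips stood about 24 mm behind the reported TCP, where the given nose length puts them 11 mm ahead of it. I used the measured offset, and the contact heights on the key fitted it.
- **Lever contact:** it came at about 7 mm in the colorimeter's own y, where I expected about 3 mm.

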